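Expand the trivet till it locks and set the baking dish on it

ROBOT

A 6-joint arm with a two-finger parallel gripper is mounted at the origin on the work surface. World frame = base frame: x ahead of the robot, y to its left, z up, the work surface at z = 0. Lengths are in mm, angles in rad, forces in N, time in s.
With the tool pointing down it reaches from about 350 to 975 mm from the base axis. Payload 7.1 kg.
Tool frame: the origin (TCP) lies between the finger pads; the fingertips stand 19 mm ahead of it and the grasp point (between the pads) is the TCP; z points along the fingers, y is the line along which they close (so a half turn about z gives the same grasp; the last joint's range is limited). The gripper opens to 88 mm and grips with 3 to 60 N. Pads are 20 mm wide; open, the fingers measure 115 mm over their backs; the gripper's body (75 mm by 178 mm) begins 61 mm behind the grasp point.
Start: joints at [1.109, 0.423, 1.63, -0, 1.089, -0.019], TCP at [267.762, 564.72, 241.675] pointing down, gripper open.
Joint ranges: [-3, 3], [-0.9, 2.11], [0.09, 2.58], [-1.31, 4.45], [0.11, 2.69], [-2.54, 2.54]. Speed limits (rad/s): [2.39, 2.39, 3.01, 3.14, 3.14, 3.14].

INTERFACE

Orientations are given as a rotation vector (axis times angle).
In Python, from workcell import ctrl gives the robot as it stands.
- The arm moves only by the tool arm_command, never from a script. Its argument "series" is a list of rows, each an object with "linear": the shift along the tool's x, y, z in m, a list of three; "turn": the turn about the tool's z in rad. A call has 1 to 10 rows; each row shifts and turns the commanded pose from where the row before left it, along the tool's axes as they then stand; what a row does not reach is not made up. A row lasts 1/10 s, in which the tool goes at most 50 mm and 8.59 degrees, less where a joint would pass 70% of its speed; a pose out of reach is approached as far as the arm can. A call with a gripper value outside its range is refused whole. "jaw" is the opening, from -1 (shut) to 1 (fully open), set as the call begins (left out, the last holds). The fingers move at their own pace and stop on an object; the grip force is fixed at half the most. Time passes only in rows, so rows that do not move let the fingers close. It gives the time, the measured TCP pose, the force, the opening and the grip force at its end, in the units of the state.
- ctrl.get_obs(): the state, without advancing time (a new reading comes with each control period).
- ctrl.get_image(name): name is "side" or "top" or "wrist"; returns a dict with "frame" (420x560x3 uint8, blue, green, red), "fx", "fy", "cx", "cy" (pixels), "rvec" (rotation vector, rad) and "tvec" (3), from world to camera coordinates, as OpenCV has them. Camera axes: x right, y down, z forward; pixel columns grow to the right and rows downward; lengths in mm; the calibration is good to about 2 mm. A picture is of the moment at which its call begins. There is no depth.
- ctrl.close_job(): hands the job in; it is judged then, once.
The state is a dict: "t": time; "qpos": joint angles; "qvel": joint speeds; "joint_torque": joint torques, N m; "ee_pos": TCP position; "orientation": TCP orientation; "ft_force": force on the tool from outside, world axes, zero at the start; "moment": the same for the moment, N m; "width": finger opening in mm; "grasp_force": force on a finger pad.
Only numpy, scipy, OpenCV 4.12 (cv2) and the standard library are available. Lean on these libraries where they do the work, as an engineer would, in place of code of your own. Each camera call takes 0.05 s, during which the arm holds its last target. There are 200 camera calls.

TASK

Pull the wooden knob of the expanding trivet straight out until the trivet is at full length and its yellow lock button clicks up, and let go of it. Then lift the covered baking dish by its overhead handle and gently set it down along the trivet, upright and centred so that both red rests carry it. Leave the mug, the bottle and the spoon where they are.

Things in the scene. Friction and masses are not known exactly. Their poses are not given: they have to be found in the camera images.
- trivet: Fixed half of the expanding trivet, stuck down by suction feet: two square steel tubes 24 mm wide, 100 mm long, 80 mm between centres, tops at 26 mm; across their rear, at y = +38 mm, a red rest bar (120 mm long in x, 16 mm wide, top at 38 mm). Origin: centre of its underside. y is its long axis, z up; the extension pulls out along its -y axis.
- extension (a joint): How far the sliding half is out, m: 0 fully in, 0.070 fully out (hard stop). It slides along the trivet's -y axis and carries the second red rest bar (same size and height, at trivet y = -62 mm minus this value) and, 50 mm beyond it, the knob. Resistance 2 to 3 N. In the last 1.5 mm before the stop the lock button springs up; the half can then slide back at most 2 mm.
- knob (a point): Grasp point on the pull knob: an upright wooden cylinder, 26 mm in diameter, rising from 6 to 76 mm above the table on the sliding half, free all round above 20 mm for at least 28 mm. The point lies on its axis, 58 mm above the table, at trivet x = 0, y = -112 mm minus the extension.
- button (a joint): Lock button, m: about 0 to 0.001 while it is held down inside the tube (hidden under the steel), about 0.0095 once it has clicked out. It is driven by its own spring; it must not be pressed.
- button_top (a point): Top of the yellow lock button, 10 by 12 mm. Once out it stands 5 mm proud of the steel tube (31 mm above the table) through a hole at trivet x = +40 mm, y = -36 mm.
- trivet_mid (a point): Fixed point on the trivet where the middle of the dish's underside belongs: midway between the two red rests when the trivet is fully out, at the height of their tops (38 mm above the table; trivet x = 0, y = -47 mm).
- dish: Covered baking dish of blue stoneware in a steel carrying frame, 0.45 to 0.85 kg, 200 mm long (along its y axis), 96 mm wide, underside 190 by 86 mm and flat; lid top at 68 mm; a rigid overhead handle runs along its length. Origin: centre of its underside. z up. Either end may face either way. It is long enough to rest on both red bars only when it lies along the trivet's y axis.
- dish_grip (a point): Middle of the wooden grip of the dish's overhead handle, on the dish's z axis 126 mm above its underside: a bar 84 mm long along the dish's y axis, 16 mm wide, 18 mm high. 49 mm free below it.
- mug: White ceramic mug, 84 mm across, 75 mm high, loop handle on its +y side; leave alone. Origin: centre of its underside. The mug and the dish may change places.
- bottle: Amber glass bottle, 60 mm across, 170 mm high, red cap; leave alone. Origin: centre of its underside.
- spoon: Serving spoon with a dark wooden handle and a steel bowl, 200 mm long, lying on the table; leave alone. Origin: its middle, on the table.
Things that resemble listed ones, but are neither listed nor needed, are in the scene too. Leave any green or pink look-alike of the trivet alone.

How it is judged (in metres and radians):
On the way, in this order (a step that is already met when the one before it is completed fails the run):
1. the trivet is pulled out to full length and the lock button has clicked out (value of joint button above 0.006 m and value of joint extension above 0.067 m), for 0.2 s.
2. the dish is lifted clear of the table (height (world z) of dish above 0.045 m), for 0.2 s.
At the end, for the whole second after the job is handed in: The trivet is fully out (extension above 67 mm) with its lock button out (above 6 mm); the dish rests upright on both red rests, its middle within 18 mm along and 20 mm across of trivet_mid, height within 4 mm of the rests' tops, its length within 0.17 rad of the trivet's, at rest and released (all of step 1 and y of dish in the frame of trivet_mid between -0.018 and 0.018 m and x of dish in the frame of trivet_mid between -0.02 and 0.02 m and z of dish in the frame of trivet_mid between -0.004 and 0.004 m and angle between the y axis of dish and the y axis of trivet, either way round below 0.17 rad and angle between dish's own z axis and vertical below 0.05 rad and linear speed of dish below 0.02 m/s); the robot touches nothing.
It fails at once if the mug, the bottle or the spoon is moved more than 30 mm (distance of any of mug, bottle, spoon from where it was at the start of the episode above 0.03 m).
It fails at once if the dish is tipped by more than 0.5 rad (angle between dish's own z axis and vertical above 0.5 rad).
It fails at once if the dish is dropped or knocked onto the trivet: over 60 N, or faster than 0.3 m/s in the last 25 mm above the rests (contact force between dish and trivet above 60 N or (horizontal distance between dish and trivet_mid below 0.06 m and z of dish in the frame of trivet_mid below 0.025 m and linear speed of dish above 0.3 m/s)).
It also fails if it takes over 59 s, if anything falls off the work surface, if the arm or the gripper's body presses on something with over 40 N, if the wrist force passes 120 N, or if a joint passes its speed limit or range.

## Working session

There is one attempt and no reset: what is moved stays moved. The work goes in short steps, Python scripts to look and compute and a tool call to move; the robot and the scene stay as the last step left them, time stands still between calls to the robot, and variables do not carry over. Pictures are saved under pics/ and viewed, at most 10 in all, crops included, and the job is handed in when it is done.

Besides the shell and the picture viewer there is one more tool, called by a JSON object that holds its "op" and its "data". arm_command: Moves the arm, as the interface text tells. Its arguments: {"type":"object","properties":{"series":{"type":"array"},"jaw":{"type":"number"}},"required":["series"]}

```bash
mkdir -p pics
cat > h.py <<'E'
import cv2,numpy as np,pickle
from workcell import ctrl
def grab(n,tag):
    d=ctrl.get_image(n); cv2.imwrite(f'pics/{tag}.png',d['frame']); pickle.dump(d,open(f'{tag}.pkl','wb')); return d
def cam(d):
    R=cv2.Rodrigues(np.array(d['rvec'],float))[0]; return R,np.array(d['tvec'],float).ravel()
def world(d,u,v,z):
    R,t=cam(d); c=-R.T@t; r=R.T@np.array([(u-d['cx'])/d['fx'],(v-d['cy'])/d['fy'],1]); return c+r*(z-c[2])/r[2]
def pix(d,P):
    R,t=cam(d); q=(R@np.atleast_2d(P).T).T+t; return np.c_[d['fx']*q[:,0]/q[:,2]+d['cx'],d['fy']*q[:,1]/q[:,2]+d['cy']]
E
python3 - <<'E'
from h import *
a=grab('top','top0');b=grab('side','side0')
for d in(a,b):
    R,t=cam(d);print(-R.T@t,R[2])
print(ctrl.get_obs())
E
```

```text
[483.71746107  43.24793613 991.97888302] [ 0.0813538   0.02724021 -0.99631297]
[475.53141166 692.36916365 608.81076102] [ 0.11319645 -0.76329203 -0.63605962]
{'t': 0.1, 'qpos': array([ 1.10902189e+00,  4.23779622e-01,  1.63057910e+00,  4.20162574e-06,
        1.08859494e+00, -1.89755976e-02]), 'qvel': array([ 0.00104009, -0.00242498, -0.00194381,  0.00010762,  0.000105  ,
       -0.00088547]), 'joint_torque': array([ 2.40292766e-04, -5.45616961e+01, -2.74327111e+01,  6.45910366e-02,
        1.88912993e-02, -4.69484019e-05]), 'ee_pos': array([267.55093866, 564.32889407, 240.98346358]), 'orientation': array([-6.89809244e-01, -3.06458886e+00,  2.07480114e-03]), 'ft_force': array([ 0.21067945, -0.20753627,  0.2350663 ]), 'moment': array([ 0.02693613, -0.04071121,  0.03915312]), 'grasp_force': 0.0, 'width': 88.0160444127289}
```

View pics/top0.png

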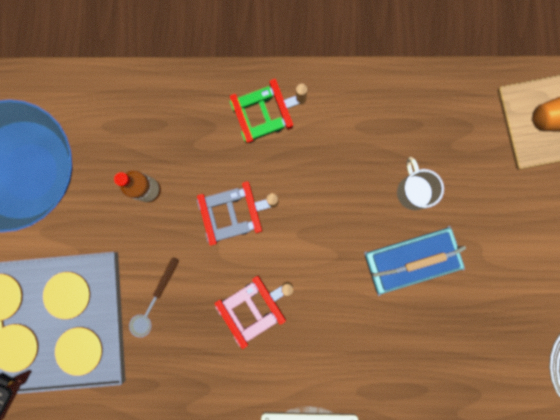

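View pics/side0.png

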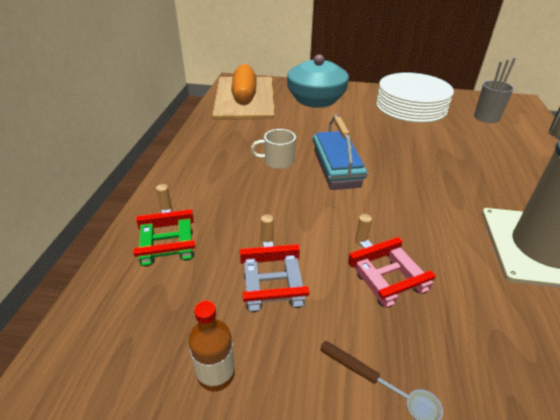

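Candidates for the trivet are green (262,110), grey steel (230,212) and pink (251,310), all in the top view. I choose the grey steel one, with red bars at (207,218) and (253,207) and its knob at (272,200). The dish is the blue tray with the wooden grip at (427,262). The teal round casserole in the side view at (317,82) is not it. The mug is at (420,188), the bottle at (135,185) and the spoon at (155,297).

```bash
cat > m.py <<'E'
from h import *
def blob(mask,near):
    n,l,s,c=cv2.connectedComponentsWithStats(mask.astype(np.uint8))
    i=min((i for i in range(1,n) if s[i,4]>25),key=lambda i:np.hypot(*(c[i]-near)))
    p=np.argwhere(l==i)[:,::-1].astype(np.float32); return c[i],cv2.minAreaRect(p),s[i,4]
def red(f):
    h=cv2.cvtColor(f,cv2.COLOR_BGR2HSV); return ((h[...,0]<6)|(h[...,0]>174))&(h[...,1]>200)&(h[...,2]>90)
E
python3 - <<'E'
from m import *
import pickle
T=pickle.load(open('top0.pkl','rb'));S=pickle.load(open('side0.pkl','rb'))
for nm,d,nr,nf in(('top',T,(207,218),(253,207)),('side',S,(275,294),(270,254))):
    for n in(nr,nf):
        c,r,a=blob(red(d['frame']),n); print(nm,c,r,a,world(d,*c,36 if nm=='top' else 34))
hsv=cv2.cvtColor(T['frame'],cv2.COLOR_BGR2HSV)
print('hsv knob',hsv[200,272],'grip',hsv[262,427],'table',hsv[230,300], 'dish',hsv[245,420],hsv[243,375])
f=T['frame']
a=cv2.resize(f[165:265,180:300],None,fx=4,fy=4,interpolation=cv2.INTER_CUBIC)
b=cv2.resize(f[215:315,355:475],None,fx=4,fy=4,interpolation=cv2.INTER_CUBIC)
# grips in side view
g=S['frame']; c=cv2.resize(g[110:200,300:380],(391,440)); e=cv2.resize(g[205:315,230:325],(391,440))[:, :380] if 0 else None
cv2.imwrite('pics/crop0.png',np.hstack([a,b])[:,:800])
E
```

```text
top [205.72340426 218.50212766] ((205.87078857421875, 219.16064453125), (50.71356201171875, 6.3907341957092285), 75.67728424072266) 235 [547.75687791 238.94749249  36.        ]
top [248.584 196.84 ] ((249.8823699951172, 201.0294189453125), (38.80569839477539, 6.063390731811523), 75.96376037597656) 125 [598.48976185 141.19126953  36.        ]
side [275.37870855 293.12914485] ((275.4517517089844, 292.92071533203125), (9.550230026245117, 65.68897247314453), 85.2363510131836) 573 [547.52095305 241.30889068  34.        ]
side [269.30513176 252.50624133] ((269.7126770019531, 253.1937255859375), (14.350085258483887, 59.3679084777832), 85.48600769042969) 721 [575.76242141 144.16067079  34.        ]
hsv knob [ 17  97 215] grip [ 17  98 218] table [ 14 137 147] dish [108 162 189] [ 13 140 149]
```

View pics/crop0.png

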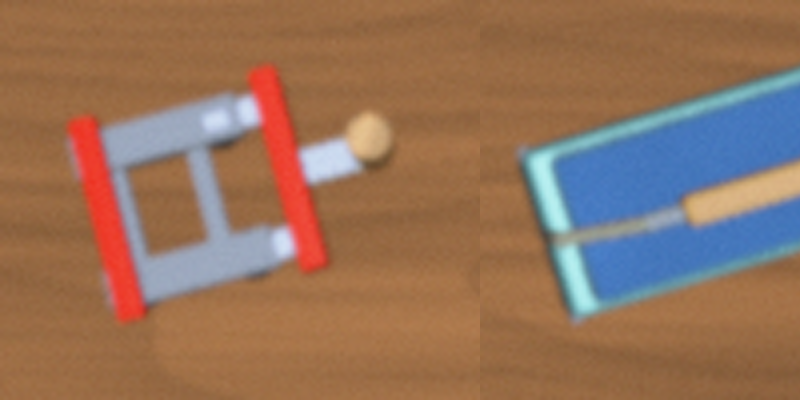

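The crop shows the grey steel trivet with its front bar at (252,207), rear bar at (206,219) and knob top at (272,199). The grip's wood starts at about (406,267). The choice of trivet is confirmed.

```bash
cat >> m.py <<'E'
def red2(f):
    f=f.astype(int); return (f[...,2]>130)&(f[...,1]<75)&(f[...,0]<75)
def wood(f):
    h=cv2.cvtColor(f,cv2.COLOR_BGR2HSV); return (abs(h[...,0].astype(int)-17)<6)&(h[...,2]>180)&(h[...,1]>60)&(h[...,1]<170)
E
python3 - <<'E'
from m import *
T=pickle.load(open('top0.pkl','rb'));S=pickle.load(open('side0.pkl','rb'))
o=[]
for n in((206,219),(252,207)):
    c,r,a=blob(red2(T['frame']),n); w=world(T,*r[0],38); bx=cv2.boxPoints(r); W=[world(T,*p,38)[:2] for p in bx]; print('bar',c,r,a,w,[np.round(p) for p in W]); o.append(w)
d=o[0]-o[1]; print('yaxis dir',np.degrees(np.arctan2(d[1],d[0])),np.linalg.norm(d))
c,r,a=blob(wood(T['frame']),(272,199));print('knob',c,r,a,world(T,*c,74))
c,r,a=blob(wood(T['frame']),(427,262));bx=cv2.boxPoints(r);print('grip',c,r,a,world(T,*c,135),[np.round(world(T,*p,135)[:2]) for p in bx])
for n in((267,229),(341,125)):
    c,r,a=blob(wood(S['frame']),n);print('side',c,r,a,world(S,*c,50 if n[0]==267 else 126))
b=T['frame'].astype(int); m=(b[...,0]>150)&(b[...,2]<130); c,r,a=blob(m,(415,258)); print('lid',c,r,a,[np.round(world(T,*p,64)[:2]) for p in cv2.boxPoints(r)],world(T,*r[0],64))
E
```

```text
bar [206.26451613 219.41612903] ((206.4336395263672, 219.2510528564453), (51.210453033447266, 7.2789692878723145), 75.0685806274414) 310 [545.91865628 236.86123932  38.        ] [array([601., 262.]), array([605., 245.]), array([492., 212.]), array([487., 228.])]
bar [251.90282132 206.48275862] ((251.88455200195312, 206.8939208984375), (51.656707763671875, 7.412769794464111), 74.57783508300781) 319 [575.1490773  133.03588433  38.        ] [array([630., 158.]), array([635., 142.]), array([521., 108.]), array([516., 125.])]
yaxis dir 105.72374329515401 107.86158654689312
knob [271.38043478 198.26086957] ((271.5000305175781, 198.50001525878906), (9.899494171142578, 9.899494171142578), 45.0) 92 [591.13783139  86.91004074  74.        ]
grip [426.10902256 261.65037594] ((426.0484924316406, 261.6591796875), (6.696717262268066, 40.138710021972656), 73.0724868774414) 266 [ 457.94170718 -229.08324527  135.        ] [array([ 452., -189.]), array([ 476., -266.]), array([ 464., -269.]), array([ 439., -192.])]
side [266.72151899 218.07594937] ((266.5, 218.0), (8.0, 11.0), 90.0) 79 [595.98741142  60.93169256  50.        ]
side [341.87755102 124.62244898] ((341.83843994140625, 124.5923080444336), (18.977312088012695, 5.333493232727051), 60.2551155090332) 98 [ 456.9101819  -239.29803906  126.        ]
lid [412.64881623 250.43686584] ((413.4602355957031, 251.01214599609375), (23.916847229003906, 83.7297592163086), 73.0724868774414) 1774 [array([ 476., -130.]), array([ 531., -305.]), array([ 481., -319.]), array([ 426., -145.])] [ 478.60385902 -224.66862031   64.        ]
```

{"op": "arm_command", "data": {"series": [{"linear": [0,0,0],"turn": 0.14},{"linear": [0,0,0],"turn": 0.14},{"linear": [0,0,0],"turn": 0.14},{"linear": [0,0,0],"turn": 0.14},{"linear": [0,0,0],"turn": 0.14},{"linear": [0,0,0],"turn": 0.14},{"linear": [-0.04,0.013,0],"turn": 0},{"linear": [-0.04,0.013,0],"turn": 0},{"linear": [-0.04,0.013,0],"turn": 0},{"linear": [-0.04,0.013,0],"turn": 0}], "jaw": 1}}

```text
t: 1.1
ee_pos: [363.5, 424.6, 241.3]
orientation: [1.879, 2.518, -0.001]
ft_force: [1.2, 0.1, -0.8]
width: 87.9
grasp_force: 0.0
```

{"op": "arm_command", "data": {"series": [{"linear": [-0.04,0.0125,0],"turn": 0},{"linear": [-0.04,0.0125,0],"turn": 0},{"linear": [-0.04,0.0125,0],"turn": 0},{"linear": [-0.04,0.0125,0],"turn": 0},{"linear": [-0.04,0.0125,0],"turn": 0},{"linear": [-0.04,0.0125,0],"turn": 0},{"linear": [-0.04,0.0125,0],"turn": 0},{"linear": [-0.04,0.0125,0],"turn": 0},{"linear": [-0.04,0.0125,0],"turn": 0},{"linear": [-0.03,0.01,0],"turn": 0}]}}

```text
t: 2.1
ee_pos: [592.2, 84.7, 241.4]
orientation: [-1.881, -2.516, 0.001]
ft_force: [-0.4, 0.7, -0.5]
width: 88.0
grasp_force: 0.0
```

```bash
cat > go.py <<'E'
import sys,numpy as np
from workcell import ctrl
from scipy.spatial.transform import Rotation as Ro
def rel(x,y,z,deg):
    s=ctrl.get_obs();R=Ro.from_rotvec(s['orientation']).as_matrix();y0=np.degrees(np.arctan2(R[1,1],R[0,1]))
    print('t',round(s['t'],2),'pos',np.round(s['ee_pos'],1),'yaw',round(y0,2),'q6',round(s['qpos'][5],2),'F',np.round(s['ft_force'],1),'w',round(s['width'],1),round(s['grasp_force'],1))
    print('shift tool mm',np.round(R.T@(np.array([x,y,z])-s['ee_pos']),1),'turn',round(np.radians(y0-deg),3))
if len(sys.argv)>4: rel(*map(float,sys.argv[1:5]))
E
python3 go.py 590.5 86 58 16.4
python3 -c "
from h import *
d=grab('wrist','w0')
print(pix(d,[[590.5,86,76],[457.9,-229,135]]))"
```

```text
t 2.1 pos [592.2  84.7 241.4] yaw 16.44 q6 -0.16 F [-0.4  0.7 -0.5] w 88.0 0.0
shift tool mm [  1.7  -1.2 183.4] turn 0.001
[[283.40771991 202.10047905]
 [ 61.53767165 480.13337515]]
```

View pics/w0.png

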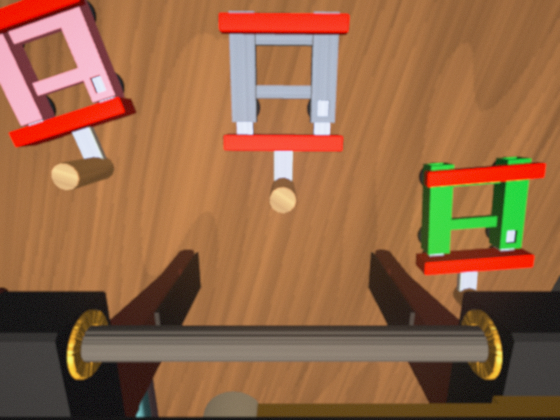

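The wrist view shows the grey trivet upright at the top centre. Its bars are at (284,23) and (283,143), and the knob top is at (283,200), within 2 px of my prediction of (283,202).

Run:
```python
from m import *
d=pickle.load(open('w0.pkl','rb'));o=[]
for n in((284,23),(283,143)):
    c,r,a=blob(red2(d['frame']),n); o.append(world(d,*r[0],37)); B=[world(d,*p,37)[:2] for p in cv2.boxPoints(r)]; e=max([B[1]-B[0],B[2]-B[1]],key=np.linalg.norm); print(r,o[-1],np.degrees(np.arctan2(e[1],e[0])))
v=o[0]-o[1];print(np.linalg.norm(v),np.degrees(np.arctan2(v[1],v[0]))-90)
c,r,a=blob(wood(d['frame']),(283,200));print(r,world(d,*r[0],75))
```

```text
((283.4471740722656, 22.99957275390625), (131.00381469726562, 20.99930763244629), 0.4658091366291046) [545.43680435 238.59505586  37.        ] 16.046832909680273
((282.962890625, 141.70570373535156), (118.14600372314453, 15.844082832336426), 1.2453643083572388) [575.03968505 136.50917208  37.        ] 15.255684270313886
106.29138353125522 16.17111033577625
((298.9768371582031, 206.3978729248047), (10.155030250549316, 110.72404479980469), 16.574007034301758) [605.73973123  85.94586     75.        ]
```

{"op": "arm_command", "data": {"series": [{"linear": [0.0015,-0.001,0.02],"turn": 0},{"linear": [0,0,0.03],"turn": 0},{"linear": [0,0,0.03],"turn": 0},{"linear": [0,0,0.03],"turn": 0},{"linear": [0,0,0.03],"turn": 0},{"linear": [0,0,0.025],"turn": 0},{"linear": [0,0,0.018],"turn": 0},{"linear": [0,0,0],"turn": 0}]}}

```text
t: 2.95
ee_pos: [587.6, 88.0, 55.9]
orientation: [-1.877, -2.514, 0.006]
ft_force: [0.6, -0.1, -0.6]
width: 87.8
grasp_force: 0.0
```

{"op": "arm_command", "data": {"series": [{"linear": [0,0,0],"turn": 0},{"linear": [0,0,0],"turn": 0},{"linear": [0,0,0],"turn": 0},{"linear": [0,0,0],"turn": 0},{"linear": [0,0,0],"turn": 0},{"linear": [0,0,0],"turn": 0},{"linear": [0,0,0],"turn": 0},{"linear": [0,0,0],"turn": 0}], "jaw": -1}}

```text
t: 3.75
ee_pos: [589.9, 88.1, 58.7]
orientation: [-1.88, -2.517, 0.0]
ft_force: [-0.1, -0.3, 0.3]
width: 27.4
grasp_force: 0.0
```

{"op": "arm_command", "data": {"series": [{"linear": [0,0,0],"turn": 0},{"linear": [0,0,0],"turn": 0},{"linear": [0,0,0],"turn": 0},{"linear": [-0.005,0,0],"turn": 0},{"linear": [-0.01,0,0],"turn": 0},{"linear": [-0.01,0,0],"turn": 0},{"linear": [-0.01,0,0],"turn": 0},{"linear": [-0.01,0,0],"turn": 0},{"linear": [-0.008,0,0],"turn": 0},{"linear": [-0.004,0,0],"turn": 0}]}}

```text
t: 4.75
ee_pos: [605.2, 33.1, 58.6]
orientation: [-1.879, -2.515, 0.002]
ft_force: [-6.4, 1.9, 5.6]
width: 25.2
grasp_force: 30.0
```

{"op": "arm_command", "data": {"series": [{"linear": [-0.002,0,0],"turn": 0},{"linear": [-0.001,0,0],"turn": 0},{"linear": [-0.001,0,0],"turn": 0},{"linear": [0,0,0],"turn": 0}]}}

```text
t: 5.15
ee_pos: [606.2, 29.4, 58.6]
orientation: [-1.879, -2.516, 0.002]
ft_force: [-5.2, 0.5, 5.6]
width: 25.5
grasp_force: 30.0
```

{"op": "arm_command", "data": {"series": [{"linear": [-0.001,0,0],"turn": 0},{"linear": [-0.001,0,0],"turn": 0},{"linear": [-0.001,0,0],"turn": 0},{"linear": [0,0,0],"turn": 0}]}}

```text
t: 5.55
ee_pos: [606.7, 27.8, 58.6]
orientation: [-1.878, -2.514, 0.001]
ft_force: [-7.2, 6.8, 7.8]
width: 25.5
grasp_force: 30.0
```

```bash
python3 -c "
from h import *
d=grab('side','s1')
import cv2
cv2.imwrite('pics/s1c.png',cv2.resize(d['frame'][150:320,190:340],(600,680))[:600])"; python3 go.py 609 18 58 16.4
```

```text
t 5.6 pos [606.7  27.8  58.6] yaw 16.48 q6 -0.26 F [-7.5  8.2  6.2] w 25.2 30.0
shift tool mm [-10.   -0.5   0.5] turn 0.001
```

View pics/s1c.png

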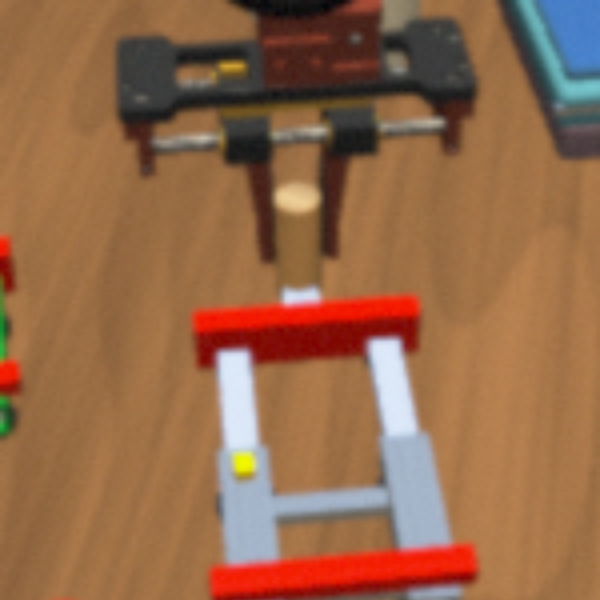

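The crop shows the yellow button standing up at crop (243,464), with the front bar well out. The force reading jumped to about 10 N, which is the hard stop. I'll release and rise.

{"op": "arm_command", "data": {"series": [{"linear": [0,0,0],"turn": 0},{"linear": [0,0,0],"turn": 0},{"linear": [0,0,0],"turn": 0},{"linear": [0,0,0],"turn": 0},{"linear": [0,0,0],"turn": 0},{"linear": [0,0,-0.02],"turn": 0},{"linear": [0,0,-0.04],"turn": 0},{"linear": [0,0,-0.045],"turn": 0},{"linear": [0,0,-0.045],"turn": 0},{"linear": [0,0,-0.04],"turn": 0}], "jaw": 1}}

```text
t: 6.6
ee_pos: [608.2, 26.6, 251.0]
orientation: [1.879, 2.516, 0.001]
ft_force: [0.0, -0.3, -0.3]
width: 87.5
grasp_force: 0.0
```

```bash
python3 go.py 458 -229 250 17.4
```

```text
t 6.6 pos [608.2  26.6 251. ] yaw 16.5 q6 -0.26 F [ 0.  -0.3 -0.3] w 87.5 0.0
shift tool mm [-202.5 -216.6    0.8] turn -0.016
```

{"op": "arm_command", "data": {"series": [{"linear": [-0.02,-0.022,0],"turn": -0.016},{"linear": [-0.03,-0.032,0],"turn": 0},{"linear": [-0.03,-0.032,0],"turn": 0},{"linear": [-0.03,-0.032,0],"turn": 0},{"linear": [-0.03,-0.032,0],"turn": 0},{"linear": [-0.03,-0.032,0],"turn": 0},{"linear": [-0.02,-0.022,0],"turn": 0},{"linear": [-0.012,-0.012,0],"turn": 0},{"linear": [0,0,0],"turn": 0},{"linear": [0,0,0],"turn": 0}]}}

```text
t: 7.6
ee_pos: [462.1, -230.4, 248.7]
orientation: [1.861, 2.531, 0.0]
ft_force: [-0.0, 0.0, -0.4]
width: 87.9
grasp_force: 0.0
```

```bash
python3 go.py 458 -229 126 17.4
python3 - <<'E'
from m import *
d=grab('wrist','w1');y=np.radians(17.4);ax=np.array([-np.sin(y),np.cos(y),0])
C=np.array([458,-229,135]);p=pix(d,[C,C+42*ax,C-42*ax]);print(p)
c,r,a=blob(wood(d['frame']),p[0]);print(c,r,a,world(d,*r[0],133))
t=grab('top','t1')
for n in((206,219),(280,200)):
    c,r,a=blob(red2(t['frame']),n); print(r,a,world(t,*r[0],38))
E
```

```text
t 7.6 pos [ 462.1 -230.4  248.7] yaw 17.35 q6 -0.79 F [-0.   0.  -0.4] w 87.9 0.0
shift tool mm [  2.6  -3.5 122.7] turn -0.001
[[280.24876266 216.1083558 ]
 [280.05589509 162.26905251]
 [280.42587543 265.5496824 ]]
[278.20330843 211.73159018] ((277.9999694824219, 212.49996948242188), (100.99998474121094, 17.999996185302734), 90.0) 1874 [ 455.57835011 -227.24682041  133.        ]
((206.2650146484375, 219.2838134765625), (51.232513427734375, 6.924444198608398), 74.21924591064453) 305 [545.84017427 237.24735894  38.        ]
((276.44427490234375, 196.5131378173828), (44.834449768066406, 6.012282371520996), 76.75948333740234) 183 [599.46069348  77.06730048  38.        ]
```

View pics/w1.png

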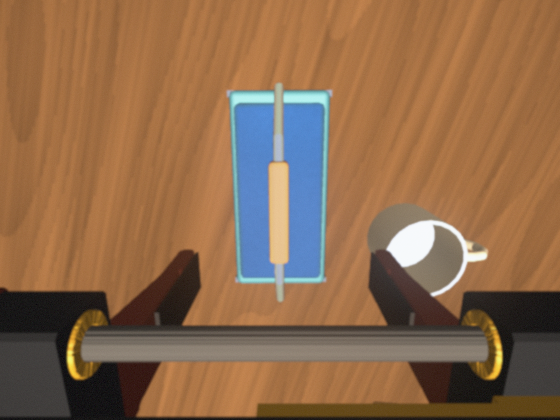

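The wrist view shows the blue dish's wooden grip at (278,212), centred between the fingers and aligned with them. The mug at (425,250) stands lower, clear of the fingers.

{"op": "arm_command", "data": {"series": [{"linear": [0.0035,-0.0045,0.01],"turn": 0},{"linear": [0,0,0.02],"turn": 0},{"linear": [0,0,0.025],"turn": 0},{"linear": [0,0,0.025],"turn": 0},{"linear": [0,0,0.02],"turn": 0},{"linear": [0,0,0.015],"turn": 0},{"linear": [0,0,0.0075],"turn": 0},{"linear": [0,0,0],"turn": 0},{"linear": [0,0,0],"turn": 0}]}}

```text
t: 8.6
ee_pos: [457.0, -228.2, 126.4]
orientation: [1.859, 2.533, 0.0]
ft_force: [-0.3, 0.4, -0.1]
width: 87.7
grasp_force: 0.0
```

{"op": "arm_command", "data": {"series": [{"linear": [0,0,0],"turn": 0},{"linear": [0,0,0],"turn": 0},{"linear": [0,0,0],"turn": 0},{"linear": [0,0,0],"turn": 0},{"linear": [0,0,0],"turn": 0},{"linear": [0,0,0],"turn": 0},{"linear": [0,0,0],"turn": 0},{"linear": [0,0,0],"turn": 0},{"linear": [0,0,0],"turn": 0},{"linear": [0,0,0],"turn": 0}], "jaw": -1}}

```text
t: 9.6
ee_pos: [456.7, -228.4, 126.2]
orientation: [1.859, 2.532, 0.0]
ft_force: [-0.2, 0.4, -1.0]
width: 15.7
grasp_force: 30.0
```

{"op": "arm_command", "data": {"series": [{"linear": [0,0,0],"turn": 0},{"linear": [0,0,0],"turn": 0},{"linear": [0,0,0],"turn": 0},{"linear": [0,0,0],"turn": 0}]}}

```text
t: 10.0
ee_pos: [456.7, -228.4, 126.2]
orientation: [1.86, 2.532, 0.0]
ft_force: [0.6, -0.7, -1.4]
width: 15.6
grasp_force: 30.0
```

```bash
python3 go.py 458 -229 126 17.4
python3 - <<'E'
import numpy as np
from h import *
# trivet model fit on bar centres (top+wrist at first look), knob at stop TCP
y=np.radians(16.3);Y=np.array([-np.sin(y),np.cos(y)])
print('mid from rear',np.array([545.7,237.6])-85*Y,' from knob at stop',np.array([607.2,27.5])+135*Y)
t=pickle.load(open('t1.pkl','rb'))
E
```

```text
t 10.0 pos [ 456.7 -228.4  126.2] yaw 17.42 q6 -0.79 F [ 0.6 -0.7 -1.4] w 15.6 30.0
shift tool mm [-0.9  1.1  0.2] turn 0.0
mid from rear [569.55667026 156.01655018]  from knob at stop [569.3099943  157.07371442]
```

{"op": "arm_command", "data": {"series": [{"linear": [0,0,-0.003],"turn": 0},{"linear": [0,0,-0.007],"turn": 0},{"linear": [0,0,-0.014],"turn": 0},{"linear": [0,0,-0.018],"turn": 0},{"linear": [0,0,-0.018],"turn": 0},{"linear": [0,0,-0.018],"turn": 0},{"linear": [0,0,-0.016],"turn": 0},{"linear": [0,0,-0.012],"turn": 0},{"linear": [0,0,-0.006],"turn": 0},{"linear": [0,0,0],"turn": 0}]}}

```text
t: 11.0
ee_pos: [456.9, -228.5, 238.8]
orientation: [1.859, 2.531, 0.0]
ft_force: [-0.3, -0.5, -6.1]
width: 15.8
grasp_force: 30.0
```

```bash
python3 go.py 569.5 156.5 238 16.4
```

```text
t 11.0 pos [ 456.9 -228.5  238.8] yaw 17.42 q6 -0.79 F [-0.3 -0.5 -6.1] w 15.8 30.0
shift tool mm [333.7 222.7   0.7] turn 0.018
```

Lifted, with about 6 N of load. I'll carry it across smoothly.

{"op": "arm_command", "data": {"series": [{"linear": [0.006,0.004,0],"turn": 0.009},{"linear": [0.012,0.008,0],"turn": 0.009},{"linear": [0.018,0.012,0],"turn": 0},{"linear": [0.021,0.014,0],"turn": 0},{"linear": [0.021,0.014,0],"turn": 0},{"linear": [0.021,0.014,0],"turn": 0},{"linear": [0.021,0.014,0],"turn": 0},{"linear": [0.021,0.014,0],"turn": 0},{"linear": [0.021,0.014,0],"turn": 0},{"linear": [0.021,0.014,0],"turn": 0}]}}

```text
t: 12.0
ee_pos: [521.4, -16.8, 237.1]
orientation: [-1.881, -2.514, 0.002]
ft_force: [0.8, -0.2, -5.2]
width: 16.0
grasp_force: 30.0
```

{"op": "arm_command", "data": {"series": [{"linear": [0.021,0.014,0],"turn": 0},{"linear": [0.021,0.014,0],"turn": 0},{"linear": [0.021,0.014,0],"turn": 0},{"linear": [0.021,0.014,0],"turn": 0},{"linear": [0.021,0.014,0],"turn": 0},{"linear": [0.018,0.012,0],"turn": 0},{"linear": [0.012,0.008,0],"turn": 0},{"linear": [0.006,0.004,0],"turn": 0},{"linear": [0,0,0],"turn": 0},{"linear": [0,0,0],"turn": 0}]}}

```text
t: 13.0
ee_pos: [571.8, 142.9, 237.8]
orientation: [-1.882, -2.515, 0.002]
ft_force: [0.7, 0.3, -4.9]
width: 15.9
grasp_force: 30.0
```

```bash
python3 go.py 569.5 156.5 164 16.4; python3 -c "
from h import *
grab('side','s2')"
```

```text
t 13.0 pos [571.8 142.9 237.8] yaw 16.38 q6 -0.06 F [ 0.7  0.3 -4.9] w 15.9 30.0
shift tool mm [13.8  1.7 73.8] turn -0.0
```

View pics/s2.png

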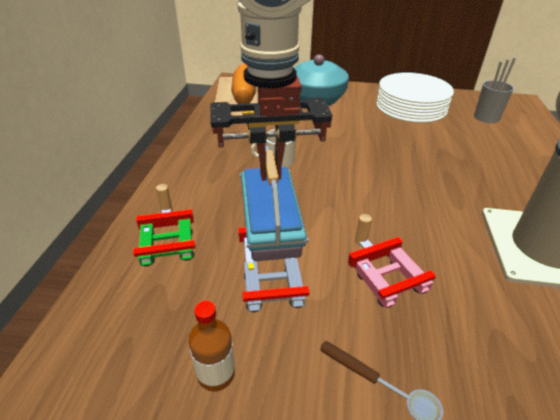

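The side view shows the dish held over the trivet, level and aligned. Its near end is at (275,245) and the rear bar at (275,294). The mug, bottle and spoon look untouched. Lowering.

{"op": "arm_command", "data": {"series": [{"linear": [0.006,0.001,0.002],"turn": 0},{"linear": [0.006,0.001,0.006],"turn": 0},{"linear": [0.002,0,0.01],"turn": 0},{"linear": [0,0,0.012],"turn": 0},{"linear": [0,0,0.012],"turn": 0},{"linear": [0,0,0.01],"turn": 0},{"linear": [0,0,0.006],"turn": 0},{"linear": [0,0,0.003],"turn": 0},{"linear": [0,0,0],"turn": 0},{"linear": [0,0,0],"turn": 0}]}}

```text
t: 14.05
ee_pos: [570.6, 157.5, 177.5]
orientation: [1.882, 2.515, 0.001]
ft_force: [0.3, 0.6, -4.3]
width: 15.7
grasp_force: 30.0
```

```bash
python3 go.py 569.5 156.5 164 16.4
python3 - <<'E'
from h import *
d=grab('side','s3');s=ctrl.get_obs();p=s['ee_pos'];y=np.radians(16.4);X=np.array([np.cos(y),np.sin(y),0]);Y=np.array([-np.sin(y),np.cos(y),0])
b=p-[0,0,126]
f=d['frame'].copy()
for s in(-1,1):
    Q=[b+s*43*X+95*Y, b+s*43*X-95*Y]
    q=pix(d,Q).astype(int); cv2.line(f,tuple(map(int,q[0])),tuple(map(int,q[1])),(0,255,0),1)
q=pix(d,[b-43*X+95*Y,b+43*X+95*Y]).astype(int);cv2.line(f,tuple(map(int,q[0])),tuple(map(int,q[1])),(0,255,0),1)
cv2.imwrite('pics/s3c.png',cv2.resize(f[150:320,190:340],(525,595)))
E
```

```text
t 14.05 pos [570.6 157.5 177.5] yaw 16.38 q6 -0.04 F [ 0.3  0.6 -4.3] w 15.7 30.0
shift tool mm [-0.6 -1.3 13.5] turn -0.0
```

View pics/s3c.png

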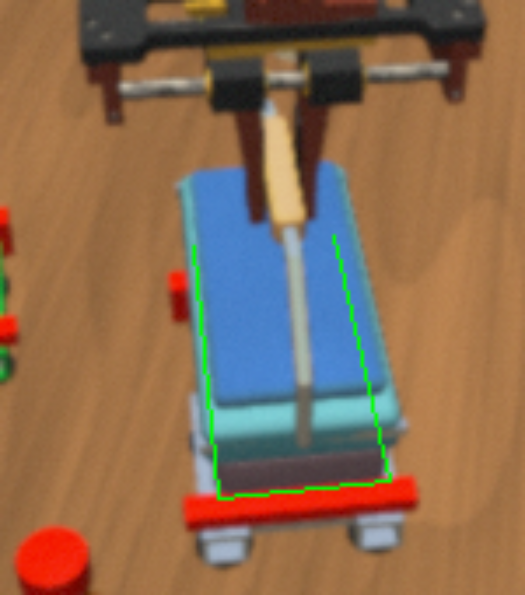

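The overlay of the predicted underside matches the dish's lower edge, (218,497) to (390,482) in the crop. The dish is level and sits just above the rear bar.

{"op": "arm_command", "data": {"series": [{"linear": [-0.0005,-0.001,0.003],"turn": 0},{"linear": [0,0,0.003],"turn": 0},{"linear": [0,0,0.002],"turn": 0},{"linear": [0,0,0.002],"turn": 0},{"linear": [0,0,0.001],"turn": 0},{"linear": [0,0,0],"turn": 0}]}}

```text
t: 14.7
ee_pos: [569.3, 156.6, 166.0]
orientation: [-1.882, -2.515, 0.0]
ft_force: [0.2, 0.1, -4.3]
width: 15.7
grasp_force: 30.0
```

{"op": "arm_command", "data": {"series": [{"linear": [0,0,0.0005],"turn": 0},{"linear": [0,0,0.0005],"turn": 0},{"linear": [0,0,0.0005],"turn": 0},{"linear": [0,0,0],"turn": 0}]}}

```text
t: 15.1
ee_pos: [569.4, 156.7, 164.6]
orientation: [-1.882, -2.515, 0.0]
ft_force: [-0.9, 0.5, -5.1]
width: 15.7
grasp_force: 30.0
```

{"op": "arm_command", "data": {"series": [{"linear": [0,0,0.0005],"turn": 0},{"linear": [0,0,0.0005],"turn": 0},{"linear": [0,0,0],"turn": 0}]}}

```text
t: 15.4
ee_pos: [569.6, 156.7, 164.2]
orientation: [1.882, 2.515, 0.0]
ft_force: [-1.7, -0.8, 1.1]
width: 15.7
grasp_force: 30.0
```

The load has transferred to the rests (Fz went from -5 to +1 N). Releasing and rising.

{"op": "arm_command", "data": {"series": [{"linear": [0,0,0],"turn": 0},{"linear": [0,0,0],"turn": 0},{"linear": [0,0,0],"turn": 0},{"linear": [0,0,0],"turn": 0},{"linear": [0,0,0],"turn": 0},{"linear": [0,0,-0.01],"turn": 0},{"linear": [0,0,-0.02],"turn": 0},{"linear": [0,0,-0.04],"turn": 0},{"linear": [0,0,-0.04],"turn": 0},{"linear": [0,0,-0.03],"turn": 0}], "jaw": 1}}

```text
t: 16.4
ee_pos: [570.0, 156.8, 307.1]
orientation: [1.881, 2.514, 0.003]
ft_force: [-0.8, -0.5, 0.4]
width: 87.6
grasp_force: 0.0
```

{"op": "arm_command", "data": {"series": [{"linear": [-0.03,-0.03,0],"turn": 0},{"linear": [-0.03,-0.03,0],"turn": 0},{"linear": [-0.03,-0.03,0],"turn": 0},{"linear": [-0.03,-0.03,0],"turn": 0},{"linear": [-0.03,-0.03,0],"turn": 0},{"linear": [-0.03,-0.03,0],"turn": 0},{"linear": [0,0,0],"turn": 0},{"linear": [0,0,0],"turn": 0},{"linear": [0,0,0],"turn": 0}]}}

```text
t: 17.3
ee_pos: [448.1, -66.4, 304.2]
orientation: [1.881, 2.515, 0.001]
ft_force: [0.5, -0.3, 0.4]
width: 87.7
grasp_force: 0.0
```

```bash
python3 - <<'E'
from m import *
t=grab('top','t4');s=grab('side','s4')
c,r,a=blob(wood(t['frame']),pix(t,[[569.5,156.5,173]])[0]);print('grip',r,world(t,*r[0],173))
cv2.imwrite('pics/fin.png',np.hstack([cv2.resize(t['frame'][150:270,180:320],(400,343)),cv2.resize(s['frame'][150:320,190:388],(400,343))]))
E
python3 go.py 569.5 156.5 300 16.4
```

```text
grip ((234.4293212890625, 202.74368286132812), (6.315814018249512, 40.78685760498047), 74.57783508300781) [570.14696237 154.88811209 173.        ]
t 17.4 pos [448.1 -66.  303.9] yaw 16.47 q6 -0.46 F [-0.2  0.1 -0.6] w 87.9 0.0
shift tool mm [178.9 179.5   3.9] turn 0.001
```

View pics/fin.png

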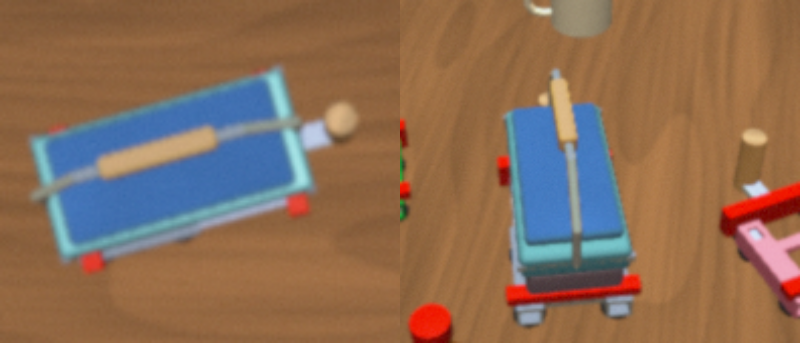

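The dish sits along the trivet on both red rests. Its grip is at (570,155) mm against a target of (569.5,156.5), and nothing is touching it. Handing in.

```bash
python3 -c "
from workcell import ctrl
print(ctrl.close_job())"
```

```text
the job is handed in; nothing more can be done
None
```

The trivet is fully out with its lock button up, and the dish is on both red rests about 2 mm from centre by the last camera check; I handed the job in at about 17 s, and no verdict came back.

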